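Push the wet drawer box down its drying lane

TASK

The small open drawer box standing in front of the empty middle lane of the drying board has wet lacquer on its long sides, so it must not be picked up or touched there. With the fingertips on its bare near end, push it down the middle lane until its far end rests against the back stop, without it ever touching the guide rail on either side. Then come away, leaving everything else where it is.

Things in the scene. Friction and masses are not known exactly. Their poses are not given: they have to be found in the camera images.
- drawer: small drawer box to be pushed: open-topped, 120 long (its x) x 70 wide (y) x 60 tall, walls 9, 0.26 to 0.5 kg; pale bare end panels, dark wet long sides. Origin under its centre, x from near end to far end. Starts on the board's apron, far end 55 to 85 short of the lane's mouth, up to 15 off the lane's centre line and 0.14 rad askew. Wood on wood: it stops when the pushing stops
- drawer_sides: the two wet long side panels of the drawer box (they move with it, same frame): each 102 long, 60 tall, their outer faces 35 either side of the middle, between the bare end panels that make the first and last 9 of its length
- drawer_near (a point): middle of the outer face of the drawer box's bare near end, 30 above its underside; the face is flat plain wood, 70 wide and 60 tall; fingers do not slip on it while a push slants by up to about 20 degrees
- drawer_far (a point): foot of the drawer box's far end: middle of its lower edge, axes as the drawer's
- rack: drying board, fixed on the bench: plywood, 500 long (its x) x 312 wide (y) x 12 thick, origin under its centre. x runs down the lanes to the stop (roughly to the robot's left), y towards the robot, z up. Three lanes side by side, outer two occupied, middle one empty; in front of them a flat apron 280 long
- lane_mouth (a point): middle of the empty lane's mouth on the board's upper face, 12 above the bench, level with the near ends of the rails; axes as the board's
- lane_end (a point): middle of the empty lane's far end on the board's upper face, at the foot of the stop's face, 202 past the mouth; axes as the board's
- rail_left: guide rail on the left of the empty lane (board's +y side): wooden batten 202 long, 12 wide, 18 tall above the board; its inner face is 44 from the lane's centre line, so the lane is 88 wide. Origin under its middle
- rail_right: guide rail on the right of the empty lane, the same, 44 from the centre line on the board's -y side
- stop: the back stop: fixed wooden bar across the ends of all the lanes, 312 long, 18 thick, 50 tall above the board; origin under its middle, 9 behind its face
- dry_drawer_a: a dry dark drawer box, 140 x 70 x 50, in the lane beside the empty one on its left (nearer the robot); origin under its centre. Bystander, leave it
- dry_drawer_b: a dry dark drawer box, 120 x 70 x 60, in the lane on the right of the empty one; origin under its centre. Bystander, leave it
- sanding_block: cork sanding block, 105 x 58 x 30, on the apron in front of dry_drawer_a's lane; origin under its centre. Bystander, leave it
- brush: flat brush lying on the apron in front of dry_drawer_b's lane, 200 long, 42 wide, 20 tall; origin under its middle. Bystander, leave it
- lacquer_tin: round lacquer tin, 87 across, 98 tall, on the bench to the robot's right; origin under its centre. Bystander, leave it
- mallet: wooden mallet lying on the bench to the robot's left, 280 long, head 60 tall; origin under its handle, 90 from the head's middle. Bystander, leave it
- glue_bottle: white glue bottle, 62 across, 180 tall, on the bench to the left; origin under its centre. Bystander, leave it
Things that resemble listed ones, but are neither listed nor needed, are in the scene too. What is shaped like the drawer but blue or green is not meant.

How it is judged:
On the way:
1. the drawer box's far end has entered the middle lane between the two rails (x of drawer_far in the frame of lane_mouth above 0.01 m and y of drawer_far in the frame of lane_end between -0.011 and 0.011 m), for 0.1 s.
At the end, for the whole second after the job is handed in: the drawer box stands flat and at rest in the middle lane, its far end within 6 mm of the back stop, within 11 mm of the lane's centre line and 0.12 rad of its direction (x of drawer_far in the frame of lane_end between -0.006 and 0.003 m and y of drawer_far in the frame of lane_end between -0.011 and 0.011 m and z of drawer_far in the frame of lane_end between -0.004 and 0.004 m and angle between the x axis of drawer and the x axis of rack, either way round below 0.12 rad and angle between drawer's own z axis and vertical below 0.05 rad and linear speed of drawer below 0.01 m/s); the robot touches nothing.
It fails at once if the drawer box touches a guide rail (contact force between drawer and rail_left above 0.2 N or contact force between drawer and rail_right above 0.2 N).
It fails at once if the robot touches the wet long sides of the drawer box (contact force between any of the fingers, the arm and drawer_sides above 0.3 N).
It fails at once if the drawer box is lifted or tipped (z of drawer in the frame of rack above 0.02 m or angle between drawer's own z axis and vertical above 0.12 rad).
It fails at once if something else is moved from its place (more than 15 mm) (distance of any of dry_drawer_a, dry_drawer_b, sanding_block, brush, lacquer_tin, mallet, glue_bottle from where it was at the start of the episode above 0.015 m).
It also fails if it takes over 48 s, if anything falls off the work surface, if the arm or the gripper's body presses on something with over 40 N, if the wrist force passes 120 N, or if a joint passes its speed limit or range.

ROBOT

A 7-joint arm with a two-finger parallel gripper is mounted at the origin on the work surface. World frame = base frame: x ahead of the robot, y to its left, z up, the work surface at z = 0. Lengths are in m, angles in rad, forces in N, time in s.
With the tool pointing down it reaches from about 0.35 to 0.9 m from the base axis. Payload 7.2 kg.
Tool frame: the origin (TCP) lies at the very end of the fingers, on their centre line; the grasp point (between the pads) lies env.tcp_to_grasp behind it (env.tcp_to_grasp is the distance from the TCP to the grasp point, in m); z points along the fingers, x is the direction in which the jaws open and shut, and the axes are right-handed (so a half turn about z gives the same grasp; the last joint's range is limited). The gripper opens to 85 mm and grips with 20 to 120 N. Pads are 22 mm wide; open, the fingers measure 114 mm over their backs; the gripper's body (76 mm by 85 mm) begins 54 mm behind the grasp point. The pads swing forward as they close: fully open they stand 13 mm farther back than shut.
Start: joints at [-1.245, 0.411, -0.013, 1.596, 0.006, 1.134, -0.082], TCP at [0.24, 0.577, 0.231] pointing down, gripper open.
Joint ranges: [-2.95, 2.95], [-0.29, 1.99], [-1.47, 1.44], [0.14, 2.54], [-1.03, 4.17], [0.13, 1.85], [-2.86, 2.86]. Speed limits (rad/s): [2.39, 2.39, 3.01, 3.01, 3.14, 3.14, 3.14].

INTERFACE

Orientations are given as a unit quaternion [x, y, z, w].
In Python, from workcell import env gives the robot as it stands. The module is installed in compiled form; this text tells all that it offers.
- The arm moves only by the tool play_rows, never from a script. Its argument "rows" is one flat list of numbers, 7 for each row, row after row: the shift along the tool's x, y, z each as a share of 4 cm, from -1 to 1, then the turn, a rotation vector about the tool's x, y, z each as a share of 6 degrees, from -1 to 1, then the gripper command: -1 is shut, 1 is fully open, values between are in proportion. In form: [dx, dy, dz, rx, ry, rz, hand, dx, dy, dz, rx, ry, rz, hand, ...]. A call has 1 to 10 rows; each row shifts and turns the pose as measured when the row begins, along the tool's axes as they then stand; what a row does not reach is not made up. A row lasts 1/12 s, in which the tool goes at most 41.7 mm and 7.16 degrees, less where a joint would pass 70% of its speed; a pose out of reach is approached as far as the arm can. A call with a number of a shift or a turn outside -1 to 1 is refused whole. A call with a gripper value outside its range is refused whole. The fingers move at their own pace and stop on an object; the grip force is fixed at half the most. Time passes only in rows, so rows that do not move let the fingers close. It gives the time, the measured TCP pose, the force and the opening at its end, in the units of the state.
- env.observe(): the state, without advancing time (a new reading comes with each control period).
- env.snapshot(name): name is "scene" or "side" or "wrist"; returns (picture, depth): 400x640x3 uint8, red, green, blue; 400x640 float32, m along the optical axis (not along the pixel's ray), 0 where there is no reading.
- env.camera_params(name): a dict with "fovy" (degrees; the focal length in pixels is half the picture's height over the tangent of half this angle, whatever the lens; pixels are square), "cx", "cy" (the principal point, pixels), "k1" (the pictures are not rectified: a ray, as slopes to the right and down, at radius r is drawn at 1 + k1 r^2 times it, then the intrinsics apply), "world_to_cam" (4x4, takes a point from world to camera coordinates). Camera axes: x right, y down, z forward; pixel columns grow to the right and rows downward; lengths in m; the calibration is good to about 2 mm. A picture is of the moment at which its call begins: read the wrist's pose just before it. camera_params takes no time and is no camera call; for the wrist camera it gives the pose at the moment of the call.
- env.sign_off(): hands the job in, once; it reports no verdict.
The state is a dict: "time_s": time; "joint_pos": joint angles; "joint_vel": joint speeds; "joint_torque": joint torques, N m; "tool_pos": TCP position; "ee_rot": TCP orientation; "contact_force": force on the tool from outside, world axes, zero at the start; "wrist_torque": the same for the moment, N m; "gripper_width": finger opening in m.
Only numpy, scipy, OpenCV 4.12 (cv2) and the standard library are available. Lean on these libraries where they do the work, as an engineer would, in place of code of your own. Each camera call takes 0.05 s, during which the arm holds its last target. There are 200 camera calls.

## Working session

There is one attempt and no reset: what is moved stays moved. The work goes in short steps, Python scripts to look and compute and a tool call to move; the robot and the scene stay as the last step left them, time stands still between calls to the robot, and variables do not carry over. Pictures are saved under pics/ and viewed, about 8 in all and at most 12, crops included, and the job is handed in when it is done.

Besides the shell and the picture viewer there is one more tool, called as name(argument=value, ...), one argument or row to a line, values as JSON. play_rows: Moves the arm, as the interface text tells. Shift numbers are shares of 4 cm and turn numbers shares of 6 degrees, none past 1 either way. Its arguments: {"type":"object","properties":{"rows":{"type":"array","items":{"type":"number","minimum":-1,"maximum":1}}},"required":["rows"]}

```bash
mkdir -p pics; cat > h.py <<'E'
import numpy as np, cv2
from workcell import env
def ray(name,uv,p=None):
    p=p or env.camera_params(name); f=200/np.tan(np.radians(p["fovy"]/2))
    uv=np.atleast_2d(np.array(uv,float)); d=(uv-[p["cx"],p["cy"]])/f
    s=d.copy()
    for _ in range(20): s=d/(1+p["k1"]*(s**2).sum(1,keepdims=True))
    W=np.array(p["world_to_cam"]); R,t=W[:3,:3],W[:3,3]
    D=np.c_[s,np.ones(len(s))]
    return -R.T@t, D@R
def onplane(name,uv,z,p=None):
    o,d=ray(name,uv,p); return o+d*((z-o[2])/d[:,2])[:,None]
def depthpts(name,uv,dep,p=None):
    o,d=ray(name,uv,p); uv=np.atleast_2d(uv).astype(int); return o+d*dep[uv[:,1],uv[:,0]][:,None]
def save(n,im): cv2.imwrite("pics/"+n,cv2.cvtColor(im,cv2.COLOR_RGB2BGR))
E
python3 - <<'E'
from h import *
print(env.observe(), env.tcp_to_grasp)
for n in("scene","side","wrist"):
    p=env.camera_params(n); W=np.array(p["world_to_cam"]); print(n,p["fovy"],p["cx"],p["cy"],p["k1"],-W[:3,:3].T@W[:3,3],W[2,:3])
    im,d=env.snapshot(n); save(n+"0.png",im); np.savez(n+"0.npz",im=im,d=d)
E
```

```text
{'time_s': 0.0, 'joint_pos': array([-1.24521862,  0.41190915, -0.01270673,  1.59706614,  0.00559028,
        1.1343355 , -0.08220423]), 'joint_vel': array([-0.00066035,  0.00012291, -0.00069816,  0.00174491, -0.00037345,
        0.00050443, -0.00178284]), 'joint_torque': array([ 2.41679059e-03, -6.00624347e+01,  6.83066659e-01, -2.99384755e+01,
        1.36994428e-02,  1.08467144e-02, -3.75198283e-05]), 'tool_pos': array([0.23964034, 0.57666849, 0.23043831]), 'ee_rot': array([ 8.31765616e-01,  5.55126338e-01, -6.66742165e-04,  5.13106157e-04]), 'contact_force': array([-0.18001783,  0.17552169, -0.38936596]), 'wrist_torque': array([ 0.00214783, -0.03451099,  0.0006289 ]), 'gripper_width': 0.08529882575325373} 0.0187
scene 45.42990168369102 322.7054028047961 206.8049245811158 0.011901316599364125 [ 1.55303986 -0.03581686  0.95997848] [-0.75666876  0.02454019 -0.65333771]
side 56.18026660537139 322.12918432286267 198.8233321915361 0.017798033211179377 [ 0.1527964  -1.01740374  0.73881725] [ 0.28434451  0.79606489 -0.53425546]
wrist 59.13221876684396 325.1558402807259 196.69840437822938 0.014182397029451146 [0.17663866 0.60256932 0.37346924] [ 0.24724875 -0.10374545 -0.96338203]
```

View pics/scene0.png

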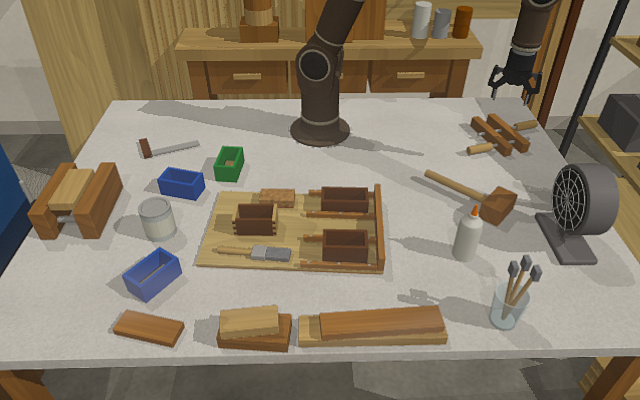

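View pics/side0.png

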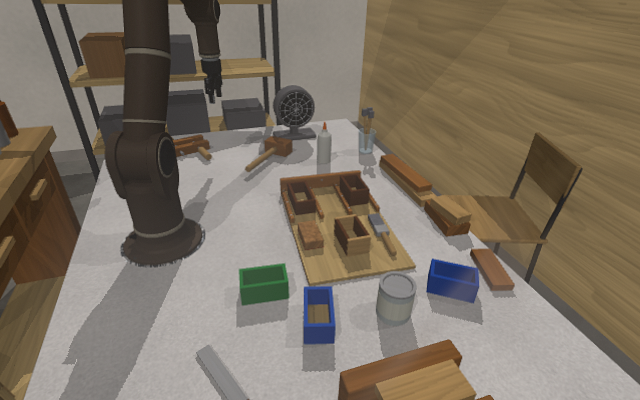

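The scene picture shows the drawer at about (256,218), the board from (197,265) to (384,190), and the stop at x≈380 px. The blue and green boxes are decoys. In the side view the drawer is at about (352,234).

```bash
python3 - <<'E'
from h import *
print(onplane("scene",[[197,265],[383,272],[218,192]],.012).round(3))
print(onplane("scene",[[233,206],[277,206],[236,222],[279,222]],.072).round(3))
im=np.load("scene0.npz")["im"]
a=cv2.resize(im[170:290,185:395],None,fx=3.8,fy=3.8,interpolation=cv2.INTER_CUBIC); save("sc_crop.png",a)
E
```

```text
[[ 0.684 -0.34   0.012]
 [ 0.72   0.151  0.012]
 [ 0.377 -0.327  0.012]]
[[ 0.516 -0.258  0.072]
 [ 0.518 -0.133  0.072]
 [ 0.583 -0.242  0.072]
 [ 0.586 -0.124  0.072]]
```

View pics/sc_crop.png

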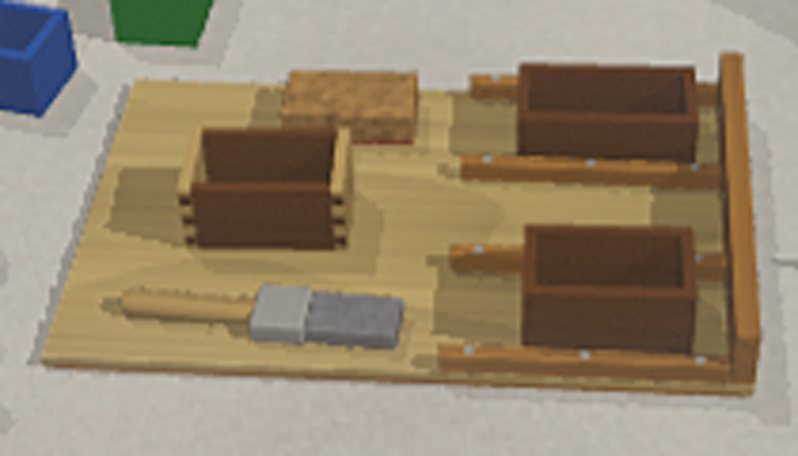

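Board direction in world is about (0.07,1). The drawer is near (0.55,-0.19), with its near end at y≈-0.25. I'm moving the wrist camera over the board for a close look.

play_rows(
  rows=[-0.67, 0.74, -0.2, 0, 0, 0, -0.3, -0.67, 0.74, -0.2, 0, 0, 0, -0.3, -0.67, 0.74, -0.2, 0, 0, 0, -0.3, -0.67, 0.74, -0.2, 0, 0, 0, -0.3, -0.67, 0.74, -0.2, 0, 0, 0, -0.3, -0.67, 0.74, -0.2, 0, 0, 0, -0.3, -0.67, 0.74, -0.2, 0, 0, 0, -0.3, -0.67, 0.74, -0.2, 0, 0, 0, -0.3, -0.67, 0.74, 0, 0, 0, 0, -0.3, -0.67, 0.74, 0, 0, 0, 0, -0.3],
)

```text
time_s: 0.98
tool_pos: [0.4093, 0.2115, 0.2921]
ee_rot: [0.827, 0.562, -0.004, -0.0]
contact_force: [0.9, 0.1, 0.1]
gripper_width: 0.0301
```

play_rows(
  rows=[0, 0, 0, 0, 0, 1, -0.3, 0, 0, 0, 0, 0, 1, -0.3, 0, 0, 0, 0, 0, 1, -0.3, 0, 0, 0, 0, 0, 1, -0.3, 0, 0, 0, 0, 0, 1, -0.3, 0, 0, 0, 0, 0, 1, -0.3, 0, 0, 0, 0, 0, 1, -0.3, 0, 0, 0, 0, 0, 1, -0.3, 0, 0, 0, 0, 0, 1, -0.3, 0, 0, 0, 0, 0, 1, -0.3],
)

```text
time_s: 1.82
tool_pos: [0.4132, 0.1974, 0.2922]
ee_rot: [0.999, 0.043, -0.003, 0.003]
contact_force: [-0.5, 0.6, 0.6]
gripper_width: 0.0294
```

```bash
cat >> h.py <<'E'
from scipy.spatial.transform import Rotation as Ro
def st():
    o=env.observe(); R=Ro.from_quat(o["ee_rot"]).as_matrix()
    print("t%.2f"%o["time_s"],o["tool_pos"].round(4),"z",R[:,2].round(4),"yaw(-y)deg",np.degrees(np.arctan2(-R[1,1],-R[0,1])).round(2),"F",o["contact_force"].round(1),"w",round(o["gripper_width"],4),o["joint_pos"].round(2)); return o["tool_pos"],R
def to(T,yaw):
    p,R=st(); y=np.radians(yaw); Y=-np.array([np.cos(y),np.sin(y),0]); Z=np.array([0,0,-1.]); G=np.c_[np.cross(Y,Z),Y,Z]
    print("shift rows",(R.T@(np.array(T)-p)/.04).round(2),"turn rows",(np.degrees(Ro.from_matrix(R.T@G).as_rotvec())/6).round(2))
E
python3 -c "
from h import *
to([.54,-.06,.33],85.8)"
```

```text
t1.82 [0.4132 0.1974 0.2922] z [-0.0058 -0.0056 -1.    ] yaw(-y)deg 94.9 F [-0.5  0.6  0.6] w 0.0294 [-0.8   0.07  0.26  1.9  -0.02  1.18 -0.45]
shift rows [ 2.6   6.69 -0.93] turn rows [0.05 0.06 1.52]
```

play_rows(
  rows=[0.38, 0.92, -0.12, 0, 0, 0.2, -0.3, 0.38, 0.92, -0.12, 0, 0, 0.2, -0.3, 0.38, 0.92, -0.12, 0, 0, 0.2, -0.3, 0.38, 0.92, -0.12, 0, 0, 0.2, -0.3, 0.38, 0.92, -0.12, 0, 0, 0.2, -0.3, 0.38, 0.92, -0.12, 0, 0, 0.2, -0.3, 0.3, 0.92, -0.12, 0, 0, 0.2, -0.3, 0, 0, 0, 0, 0, 0, -0.3, 0, 0, 0, 0, 0, 0, -0.3],
)

```text
time_s: 2.57
tool_pos: [0.5226, -0.0678, 0.3265]
ee_rot: [0.999, -0.036, -0.003, 0.004]
contact_force: [-0.5, 0.3, -1.0]
gripper_width: 0.0298
```

```bash
python3 - <<'E'
from h import *
import pickle
st(); p=env.camera_params("wrist"); im,d=env.snapshot("wrist"); save("w1.png",im); pickle.dump((p,im,d),open("w1.pkl","wb"))
E
```

```text
t2.57 [ 0.5226 -0.0678  0.3265] z [-0.007  -0.0078 -0.9999] yaw(-y)deg 85.92 F [-0.5  0.3 -1. ] w 0.0298 [-0.43  0.18  0.54  1.72 -0.09  1.28  0.06]
```

View pics/w1.png

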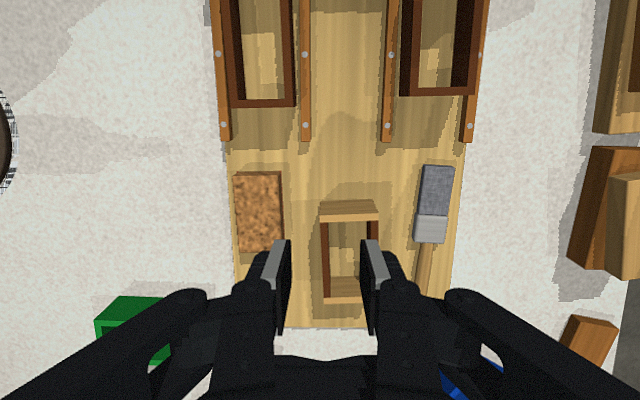

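The wrist picture shows the drawer's far end panel at (320-378,200-222) and its near panel at (322-374,280-303). The inner rails are at u≈301-310 and 381-392, ending at row ≈141.

```bash
python3 - <<'E'
from h import *
import pickle
p,im,d=pickle.load(open("w1.pkl","rb"))
hsv=cv2.cvtColor(im,cv2.COLOR_RGB2HSV)
for u,v in [(306,80),(387,80),(345,80),(345,180),(349,210),(349,292),(330,250),(372,250),(349,235)]: print(u,v,im[v,u],hsv[v,u])
m=d[200:224,310:390]; print(d[[80,80,80,180,212,292],[306,387,345,345,349,349]])
# height map
vv,uu=np.mgrid[0:320,295:400]; uv=np.c_[uu.ravel(),vv.ravel()]
P=depthpts("wrist",uv,d,p); Z=P[:,2].reshape(uu.shape)
for v in (60,120,138,144,180,198,204,212,220,226,285,292,300): print(v,(Z[v,::4]*1000).astype(int))
a=cv2.resize(im[120:320,290:410],None,fx=3.7,fy=3,interpolation=cv2.INTER_CUBIC); save("w1c.png",cv2.resize(im[130:320,285:410],None,fx=3.15,fy=3.15,interpolation=cv2.INTER_CUBIC))
E
```

```text
306 80 [162 111  57] [ 15 165 162]
387 80 [150 101  55] [ 15 161 150]
345 80 [186 157 100] [ 20 118 186]
345 180 [189 159 101] [ 20 119 189]
349 210 [138 107  67] [ 17 131 138]
349 292 [133 104  66] [ 17 128 133]
330 250 [169 143  92] [ 20 116 169]
372 250 [109 110 107] [ 40   7 110]
349 235 [146 125  78] [ 21 119 146]
[0.41697788 0.41647154 0.43354172 0.46857017 0.42439097 0.        ]
60 [ 12  12  28  31  11  11  12  13  11  12  10  12  11  14  11  12  11  12
  12  11 468  12  14  31  29  31  11]
120 [12 11 30 29 11 11 11 13 11 11 13 12 12 12 12 12 13 13 12 11 12 11 31 29
 31 12 13]
138 [11 13 29 30 12 12 14 12 13 11 13 11 12 14 11 11 12 11 11 11 11 12 30 30
 29 12 13]
144 [10 12 11 13 12 12 13 12 11 11 11 12 11 11 11 10 11 12 12 12 12 12 11 11
 12 12 11]
180 [11 12 10 11 12 12 12 11 12 12 12 13 10 12 12 12 13 14 12 11 12 12 11 12
 12 11 11]
198 [12 11 12 12 12 11 12 12 12 12 12 12 13 12 10 11 12 12 12 13 13 11 12 11
 12 12 11]
204 [13 12 12 11 12 12 12 29 30 29 32 32 31 34 33 34 35 35 37 37 12 12 11 12
 10 12 11]
212 [12 12 11 13 11 12 12 62 63 62 63 64 66 63 65 66 66 69 68 68 69 12 11 12
 11 12 11]
220 [ 12  11  11  11  10  14  12  72  71  73  72  71  72  71  72  71  72  71
  72  70  71 468  11  12  12  13  12]
226 [11 11 12 10 11 12 11 72 71 17 19 17 18 17 18 17 17 18 28 72 70 11 12 11
 11 12 11]
285 [ 11  12  11  12  13  12  13  73  72  42  42  43  43  44  44  45  44 343
 355 364 365 364 371 370 370 373 373]
292 [ 12  11  12  10  11  12  12  13  72  59  61  61  62  61  61  61  64 344
 356 364 364 367 375 374 374 375 375]
300 [ 11  14  11  11  10  13  11  14  72  72  72  72  73  73  71  71  72 344
 358 364 364 372 379 380 380 379 379]
```

```bash
cat >> h.py <<'E'
def cloud(name):
    p=env.camera_params(name); im,d=env.snapshot(name)
    vv,uu=np.mgrid[0:400,0:640]; uv=np.c_[uu.ravel(),vv.ravel()]
    P=depthpts(name,uv,d,p); P[d.ravel()==0]=np.nan
    return im,P.reshape(400,640,3),p
E
python3 - <<'E'
from h import *
import pickle
p,im,d=pickle.load(open("w1.pkl","rb"))
vv,uu=np.mgrid[0:400,0:640]; uv=np.c_[uu.ravel(),vv.ravel()]
P=depthpts("wrist",uv,d,p).reshape(400,640,3)
def edge(u0,u1,v0,v1,z0,z1,side):   # per row first/last column in height band
    out=[]
    for v in range(v0,v1):
        z=P[v,u0:u1,2]; k=np.where((z>z0)&(z<z1))[0]
        if len(k)>2: 
            u=u0+(k[0]-.5 if side=="L" else k[-1]+.5); out.append([u,v])
    return np.array(out)
def line(uv,z):
    q=onplane("wrist",uv,z,p); A=np.polyfit(q[:,1],q[:,0],1); r=q[:,0]-np.polyval(A,q[:,1]); ok=abs(r)<.002
    A=np.polyfit(q[ok,1],q[ok,0],1); return A,np.degrees(np.arctan(A[0])),r.std(),q[ok,1].min(),q[ok,1].max()
for n,a in {"railL inner":(296,320,5,142,.026,.034,"R"),"railL outer":(296,320,5,142,.026,.034,"L"),"railR inner":(370,400,5,142,.026,.034,"L"),"railR outer":(370,400,5,142,.026,.034,"R")}.items():
    A,*r=line(edge(*a),.03); print(n,"x at y=-.2,0,.1",np.polyval(A,[-.2,0,.1]).round(4),np.round(r,4))
for n,a in {"drawer L(-x)":(310,340,224,300,.068,.077,"L"),"drawer R":(345,388,216,240,.068,.077,"R")}.items():
    A,*r=line(edge(*a),.072); print(n,np.polyval(A,[-.25,-.2,-.13]).round(4),np.round(r,4))
# far/near ends: columns
Q=[];N=[]
for u in range(322,378):
    k=np.where(abs(P[195:230,u,2]-.072)<.004)[0]
    if len(k): Q.append([u,195+k[0]-.5])
for u in range(326,360):
    k=np.where(abs(P[285:320,u,2]-.072)<.004)[0]
    if len(k): N.append([u,285+k[-1]+.5])
for n,X in(("far",Q),("near",N)):
    q=onplane("wrist",X,.072,p); A=np.polyfit(q[:,0],q[:,1],1); print(n,len(q),q[0].round(4),q[-1].round(4),"slope deg",np.degrees(np.arctan(A[0])),"y at x .53,.55,.57",np.polyval(A,[.53,.55,.57]).round(4))
for u in(304,387):
    k=np.where(abs(P[120:150,u,2]-.03)<.004)[0]; print("mouth",onplane("wrist",[[u,120+k[-1]+.5]],.03,p).round(4))
E
```

```text
railL inner x at y=-.2,0,.1 [0.4927 0.5074 0.5147] [ 4.1957e+00  3.0000e-04 -5.2000e-02  9.8500e-02]
railL outer x at y=-.2,0,.1 [0.4794 0.4951 0.503 ] [ 4.507e+00  3.000e-04 -5.120e-02  9.940e-02]
railR inner x at y=-.2,0,.1 [0.5797 0.5946 0.602 ] [ 4.2542e+00  4.0000e-04 -5.8100e-02  9.2200e-02]
railR outer x at y=-.2,0,.1 [0.5921 0.607  0.6144] [ 4.2371e+00  3.0000e-04 -5.8900e-02  9.1300e-02]
drawer L(-x) [0.5057 0.507  0.5088] [ 1.4646e+00  4.0000e-04 -2.4820e-01 -1.4630e-01]
drawer R [0.5758 0.5772 0.5793] [ 1.6669  0.     -0.1691 -0.141 ]
far 56 [ 0.5122 -0.1333  0.072 ] [ 0.5773 -0.1352  0.072 ] slope deg -1.4309501034711731 y at x .53,.55,.57 [-0.134  -0.1345 -0.135 ]
near 34 [ 0.5084 -0.2549  0.072 ] [ 0.5507 -0.2562  0.072 ] slope deg -1.371887194746532 y at x .53,.55,.57 [-0.2553 -0.2558 -0.2562]
mouth [[ 0.4951 -0.052   0.03  ]]
mouth [[ 0.5976 -0.0592  0.03  ]]
```

```bash
python3 - <<'E'
from h import *
import pickle
p,im,d=pickle.load(open("w1.pkl","rb"))
vv,uu=np.mgrid[0:400,0:640]; uv=np.c_[uu.ravel(),vv.ravel()]
P=depthpts("wrist",uv,d,p); P=P[(d.ravel()>0)&(P[:,2]>.25)]
c,R=st(); T=(P-c)@R
for z in np.arange(-.11,.02,.01):
    s=T[(T[:,2]>z)&(T[:,2]<z+.01)]
    if len(s)>5: print("behind tip %.0f mm"%(-1000*z-5),len(s),"x",s[:,0].min().round(3),s[:,0].max().round(3),"y",s[:,1].min().round(3),s[:,1].max().round(3))
to([.536,-.30,.20],85.75)
I=cv2.cvtColor(im,cv2.COLOR_RGB2HSV)
E
```

```text
t2.62 [ 0.5224 -0.0684  0.3267] z [-0.0067 -0.0087 -0.9999] yaw(-y)deg 85.9 F [-0.6 -0.8  0.5] w 0.0301 [-0.43  0.18  0.54  1.72 -0.09  1.28  0.06]
behind tip 95 mm 1749 x -0.021 0.021 y -0.022 -0.015
behind tip 85 mm 11877 x -0.063 0.062 y -0.019 -0.005
behind tip 75 mm 12397 x -0.06 0.06 y -0.018 0.004
behind tip 65 mm 6593 x -0.057 0.055 y -0.018 0.013
behind tip 55 mm 9690 x -0.051 0.051 y -0.015 0.013
behind tip 45 mm 2351 x -0.047 0.047 y -0.014 0.011
behind tip 35 mm 1655 x -0.029 0.028 y -0.012 0.012
behind tip 25 mm 1173 x -0.029 0.029 y -0.012 0.011
behind tip 15 mm 935 x -0.029 0.029 y -0.012 0.011
behind tip 5 mm 437 x -0.027 0.028 y -0.012 0.011
t2.62 [ 0.5224 -0.0684  0.3267] z [-0.0067 -0.0087 -0.9999] yaw(-y)deg 85.9 F [-0.6 -0.8  0.5] w 0.0301 [-0.43  0.18  0.54  1.72 -0.09  1.28  0.06]
shift rows [0.77 5.72 3.21] turn rows [0.09 0.06 0.02]
```

play_rows(
  rows=[0.12, 0.9, 0.4, 0.03, 0.02, 0, -0.3, 0.12, 0.9, 0.4, 0.03, 0.02, 0, -0.3, 0.12, 0.9, 0.4, 0.03, 0.02, 0, -0.3, 0.12, 0.9, 0.4, 0, 0, 0, -0.3, 0.12, 0.9, 0.4, 0, 0, 0, -0.3, 0.12, 0.9, 0.4, 0, 0, 0, -0.3, 0.1, 0.5, 0.6, 0, 0, 0, -0.3, 0, 0, 0, 0, 0, 0, -0.3],
)

```text
time_s: 3.28
tool_pos: [0.5449, -0.2987, 0.1998]
ee_rot: [1.0, -0.022, 0.001, -0.004]
contact_force: [-0.4, 0.9, 0.0]
gripper_width: 0.0297
```

```bash
python3 - <<'E'
from h import *
to([.536,-.305,.037],85.75)
E
```

```text
t3.28 [ 0.5449 -0.2987  0.1998] z [ 0.0028  0.0087 -1.    ] yaw(-y)deg 87.45 F [-0.4  0.9  0. ] w 0.0297 [ 0.01  0.48  0.59  1.67 -0.3   1.09  0.65]
shift rows [-0.23  0.2   4.07] turn rows [-0.08 -0.02  0.28]
```

play_rows(
  rows=[-0.1, 0.1, 0.8, -0.04, 0, 0.14, -0.3, -0.1, 0.1, 0.8, -0.04, 0, 0.14, -0.3, 0, 0, 0.8, 0, 0, 0, -0.3, 0, 0, 0.8, 0, 0, 0, -0.3, 0, 0, 0.6, 0, 0, 0, -0.3, 0, 0, 0, 0, 0, 0, -0.3],
)

```text
time_s: 3.78
tool_pos: [0.5412, -0.2962, 0.0433]
ee_rot: [0.999, -0.033, 0.003, -0.003]
contact_force: [0.2, 0.2, 0.2]
gripper_width: 0.03
```

```bash
python3 - <<'E'
from h import *
import pickle
to([.537,-.305,.037],85.75)
im,P,p=cloud("wrist"); save("w2.png",im); pickle.dump((im,P,p),open("w2.pkl","wb"))
E
```

```text
t3.78 [ 0.5412 -0.2962  0.0433] z [ 0.0057  0.0052 -1.    ] yaw(-y)deg 86.18 F [0.2 0.2 0.2] w 0.03 [ 0.08  0.65  0.49  1.81 -0.43  0.79  0.73]
shift rows [-0.09  0.23  0.15] turn rows [-0.05 -0.05  0.07]
```

View pics/w2.png

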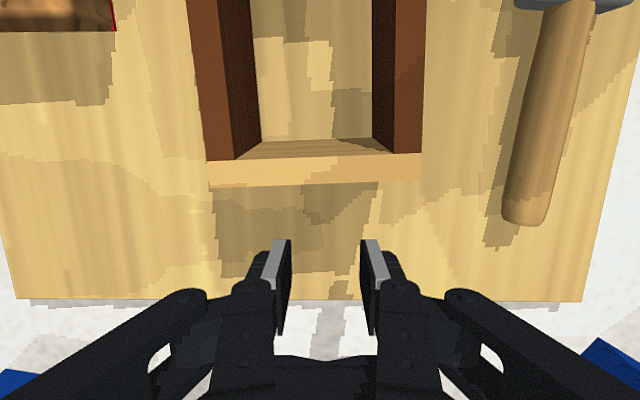

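The drawer's near face is at row ≈186, u 208-420, and the fingers are about 28 mm behind it and roughly centred. I'll add a lane-frame measuring helper and make the first contact and aligning push.

```bash
cat >> h.py <<'E'
U=np.array([np.sin(np.radians(4.25)),np.cos(np.radians(4.25))]); Nn=np.array([U[1],-U[0]]); M=np.array([.5469,-.0555])
def lane(q): q=np.asarray(q)[...,:2]-M; return np.stack([q@U,q@Nn],-1)   # s past mouth, l right(+x)
def fitedge(X,Y):  # robust y=f(x)
    A=np.polyfit(X,Y,1)
    for _ in range(4):
        r=Y-np.polyval(A,X); ok=abs(r)<max(2*np.median(abs(r)),.0006); A=np.polyfit(X[ok],Y[ok],1)
    return A
def meas(save_as=None):
    c,R=st(); im,P,p=cloud("wrist")
    if save_as: save(save_as,im)
    L=lane(P); s,l=L[...,0],L[...,1]; top=(abs(P[...,2]-.072)<.004)&(abs(l)<.055)
    tl=lane(c); print("tcp lane s,l",tl.round(4))
    # outer side edges per row
    E={-1:[],1:[]}
    for v in range(400):
        k=np.where(top[v])[0]
        if len(k)<6: continue
        for sg,kk in((-1,k[0]),(1,k[-1])): E[sg].append([s[v,kk],l[v,kk]])
    C={}
    for sg in E:
        e=np.array(E[sg])
        A=fitedge(e[:,0],e[:,1]); C[sg]=A; print("side",sg,"slope deg",np.degrees(np.arctan(A[0])).round(2),"l at near/far s",np.polyval(A,[e[:,0].min(),e[:,0].max()]).round(4),e[:,0].min().round(3),e[:,0].max().round(3))
    n=[]
    for u in range(640):
        k=np.where(top[:,u])[0]
        if len(k)>3: n.append([l[k[-1],u],s[k[-1],u]])
    n=np.array(n); A=fitedge(n[:,0],n[:,1]); s0=A[1]+A[0]*np.mean([np.polyval(C[g],n[:,1].min()) for g in C])
    sl=-A[0]; ln=(np.polyval(C[-1],s0)+np.polyval(C[1],s0))/2
    print("near end s %.4f l %.4f heading(face) %.2f deg, width %.4f -> far s %.4f l %.4f  (stop .202)"%(s0,ln,np.degrees(sl),np.polyval(C[1],s0)-np.polyval(C[-1],s0),s0+.12,ln+.12*sl))
E
python3 - <<'E'
from h import *
meas()
E
```

```text
t3.83 [ 0.5422 -0.2965  0.0453] z [ 0.0074  0.0047 -1.    ] yaw(-y)deg 86.2 F [0.8 0.2 0.8] w 0.0298 [ 0.08  0.65  0.49  1.8  -0.43  0.79  0.73]
tcp lane s,l [-0.2407  0.0131]
side -1 slope deg -2.51 l at near/far s [-0.025  -0.0295] -0.249 -0.146
side 1 slope deg 4.92 l at near/far s [0.0343 0.0431] -0.248 -0.145
near end s -0.2071 l 0.0055 heading(face) 19.63 deg, width 0.0646 -> far s -0.0871 l 0.0466  (stop .202)
```

```bash
sed -i 's/(abs(l)<.055)/(abs(l)<.055)\&(cv2.cvtColor(im,cv2.COLOR_RGB2HSV)[...,1]>75)\&(s>lane(c)[0]+.008)/' h.py
python3 - <<'E'
from h import *
meas()
E
```

```text
t3.88 [ 0.5433 -0.298   0.0475] z [ 0.0105  0.0027 -0.9999] yaw(-y)deg 86.17 F [ 0.8 -0.7  2.1] w 0.0301 [ 0.08  0.65  0.49  1.8  -0.43  0.79  0.73]
tcp lane s,l [-0.2421  0.0144]
side -1 slope deg -2.55 l at near/far s [-0.027  -0.0295] -0.202 -0.147
side 1 slope deg -2.85 l at near/far s [0.043  0.0402] -0.202 -0.146
near end s -0.2001 l 0.0079 heading(face) -2.62 deg, width 0.0700 -> far s -0.0801 l 0.0024  (stop .202)
```

play_rows(
  rows=[-0.08, 0, 0.1, 0, 0, 0, -0.3, -0.04, 0, 0.1, 0, 0, 0, -0.3, 0, 0, 0, 0, 0, 0, -0.3],
)

```text
time_s: 4.18
tool_pos: [0.5426, -0.2995, 0.0461]
ee_rot: [0.999, -0.033, 0.011, 0.001]
contact_force: [-0.5, -0.1, 0.0]
gripper_width: 0.0303
```

```bash
python3 - <<'E'
from h import *
c,R=st(); print(lane(c)); to(c,85.75)
E
```

```text
t4.18 [ 0.5426 -0.2995  0.0461] z [ 0.0213 -0.0018 -0.9998] yaw(-y)deg 86.22 F [-0.5 -0.1  0. ] w 0.0303 [ 0.08  0.64  0.49  1.81 -0.43  0.77  0.73]
[-0.24369522  0.01375441]
t4.18 [ 0.5426 -0.2995  0.0461] z [ 0.0213 -0.0018 -0.9998] yaw(-y)deg 86.22 F [-0.5 -0.1  0. ] w 0.0303 [ 0.08  0.64  0.49  1.81 -0.43  0.77  0.73]
shift rows [0. 0. 0.] turn rows [ 0.   -0.2   0.08]
```

play_rows(
  rows=[-0.07, -0.01, 0.1, 0, -0.09, 0.02, -0.3, -0.07, -0.01, 0.1, 0, -0.09, 0.02, -0.3, -0.07, -0.01, 0.1, 0, -0.09, 0.02, -0.3, -0.07, -0.01, 0.1, 0, -0.09, 0.02, -0.3],
)

```text
time_s: 4.52
tool_pos: [0.5326, -0.2981, 0.0324]
ee_rot: [0.999, -0.038, -0.007, 0.001]
contact_force: [-0.1, -0.2, -1.2]
gripper_width: 0.0299
```

```bash
cat >> h.py <<'E'
def now():
    c,R=st(); print("lane",lane(c).round(4)); to(c,85.75)
E
python3 -c "
from h import *
now()"
```

```text
t4.52 [ 0.5326 -0.2981  0.0324] z [-1.340e-02 -6.000e-04 -9.999e-01] yaw(-y)deg 85.66 F [-0.1 -0.2 -1.2] w 0.0299 [ 0.08  0.67  0.5   1.81 -0.43  0.78  0.72]
lane [-0.243   0.0037]
t4.52 [ 0.5326 -0.2981  0.0324] z [-1.340e-02 -6.000e-04 -9.999e-01] yaw(-y)deg 85.66 F [-0.1 -0.2 -1.2] w 0.0299 [ 0.08  0.67  0.5   1.81 -0.43  0.78  0.72]
shift rows [0. 0. 0.] turn rows [ 0.02  0.13 -0.01]
```

play_rows(
  rows=[0.06, -0.12, -0.06, 0, 0.07, 0, -0.3, 0.05, -0.12, -0.05, 0, 0.06, 0, -0.3, 0, -0.05, 0, 0, 0, 0, -0.3],
)

```text
time_s: 4.77
tool_pos: [0.537, -0.2861, 0.0352]
ee_rot: [0.999, -0.038, -0.001, 0.001]
contact_force: [-0.7, -1.0, -0.6]
gripper_width: 0.0298
```

```bash
python3 -c "
from h import *
now()"
```

```text
t4.77 [ 0.537  -0.2861  0.0352] z [-0.0025 -0.0012 -1.    ] yaw(-y)deg 85.59 F [-0.7 -1.  -0.6] w 0.0298 [ 0.06  0.66  0.5   1.83 -0.43  0.77  0.7 ]
lane [-0.2307  0.0073]
t4.77 [ 0.537  -0.2861  0.0352] z [-0.0025 -0.0012 -1.    ] yaw(-y)deg 85.59 F [-0.7 -1.  -0.6] w 0.0298 [ 0.06  0.66  0.5   1.83 -0.43  0.77  0.7 ]
shift rows [0. 0. 0.] turn rows [ 0.01  0.02 -0.03]
```

play_rows(
  rows=[0, -0.2, -0.02, 0, 0, -0.01, -0.3, 0, -0.2, -0.02, 0, 0, -0.01, -0.3, 0, -0.2, 0, 0, 0, 0, -0.3, 0, -0.2, 0, 0, 0, 0, -0.3],
)

```text
time_s: 5.1
tool_pos: [0.5396, -0.2526, 0.0375]
ee_rot: [0.999, -0.038, -0.001, 0.001]
contact_force: [0.0, -1.2, -2.0]
gripper_width: 0.0299
```

```bash
python3 -c "
from h import *
now();meas()"
```

```text
t5.10 [ 0.5396 -0.2526  0.0375] z [-0.0016 -0.0026 -1.    ] yaw(-y)deg 85.66 F [ 0.  -1.2 -2. ] w 0.0299 [-0.    0.64  0.5   1.86 -0.43  0.75  0.65]
lane [-0.1971  0.0073]
t5.10 [ 0.5396 -0.2526  0.0375] z [-0.0016 -0.0026 -1.    ] yaw(-y)deg 85.66 F [ 0.  -1.2 -2. ] w 0.0299 [-0.    0.64  0.5   1.86 -0.43  0.75  0.65]
shift rows [0. 0. 0.] turn rows [ 0.03  0.01 -0.02]
t5.10 [ 0.5396 -0.2526  0.0375] z [-0.0016 -0.0026 -1.    ] yaw(-y)deg 85.66 F [ 0.  -1.2 -2. ] w 0.0299 [-0.    0.64  0.5   1.86 -0.43  0.75  0.65]
tcp lane s,l [-0.1971  0.0073]
side -1 slope deg -0.72 l at near/far s [-0.0269 -0.0279] -0.186 -0.104
side 1 slope deg -0.74 l at near/far s [0.0429 0.0418] -0.187 -0.104
near end s -0.1858 l 0.0080 heading(face) -0.77 deg, width 0.0698 -> far s -0.0658 l 0.0064  (stop .202)
```

play_rows(
  rows=[-0.02, -0.2, 0, 0, 0, 0, -0.3, -0.025, -0.2, 0, 0, 0, 0, -0.3, -0.025, -0.2, 0, 0, 0, 0, -0.3, -0.025, -0.2, 0, 0, 0, 0, -0.3],
)

```text
time_s: 5.48
tool_pos: [0.5387, -0.2165, 0.0376]
ee_rot: [0.999, -0.037, -0.0, 0.001]
contact_force: [0.3, -1.3, -1.0]
gripper_width: 0.0299
```

```bash
python3 -c "
from h import *
now();meas()" | sed '3d;5d'
```

```text
t5.48 [ 0.5387 -0.2165  0.0376] z [-7.0e-04 -2.9e-03 -1.0e+00] yaw(-y)deg 85.71 F [ 0.3 -1.3 -1. ] w 0.0299 [-0.07  0.62  0.5   1.9  -0.43  0.73  0.6 ]
lane [-0.1612  0.0037]
shift rows [0. 0. 0.] turn rows [ 0.03  0.   -0.01]
tcp lane s,l [-0.1612  0.0037]
side -1 slope deg -0.12 l at near/far s [-0.0305 -0.0307] -0.151 -0.067
side 1 slope deg -0.06 l at near/far s [0.0392 0.0391] -0.15 -0.068
near end s -0.1501 l 0.0043 heading(face) -0.08 deg, width 0.0697 -> far s -0.0301 l 0.0042  (stop .202)
```

Aligned now, with 4.2 mm of lateral offset left and 30 mm to the mouth. Continuing on the slant.

play_rows(
  rows=[-0.03, -0.16, 0, 0, 0, 0, -0.3, -0.035, -0.16, 0, 0, 0, 0, -0.3, -0.035, -0.16, 0, 0, 0, 0, -0.3],
)

```text
time_s: 5.78
tool_pos: [0.5362, -0.194, 0.0376]
ee_rot: [0.999, -0.037, -0.0, 0.001]
contact_force: [0.4, -1.5, -0.3]
gripper_width: 0.0297
```

```bash
python3 -c "
from h import *
now();meas()" | sed '3d;5d'
```

```text
t5.78 [ 0.5362 -0.194   0.0376] z [-4.0e-04 -2.4e-03 -1.0e+00] yaw(-y)deg 85.77 F [ 0.4 -1.5 -0.3] w 0.0297 [-0.11  0.6   0.5   1.93 -0.43  0.72  0.57]
lane [-0.1389 -0.0004]
shift rows [0. 0. 0.] turn rows [0.02 0.   0.  ]
tcp lane s,l [-0.1389 -0.0004]
side -1 slope deg -0.07 l at near/far s [-0.0349 -0.035 ] -0.128 -0.046
side 1 slope deg -0.12 l at near/far s [0.0349 0.0348] -0.128 -0.045
near end s -0.1279 l 0.0000 heading(face) -0.04 deg, width 0.0698 -> far s -0.0079 l -0.0000  (stop .202)
```

Centred by the earlier calibration. Before entering, I'm checking the rails' inner faces in this same close view.

```bash
python3 - <<'E'
from h import *
im,P,p=cloud("wrist"); save("w3.png",im); L=lane(P); s,l,z=L[...,0],L[...,1],P[...,2]
m=(abs(z-.03)<.003)&(abs(abs(l)-.05)<.012)&(s>-.01)
for sg in(-1,1):
    e=[]
    for v in range(400):
        k=np.where(m[v]&(l[v]*sg>0))[0]
        if len(k)>4: kk=k[-1] if sg<0 else k[0]; e.append([s[v,kk],l[v,kk]])
    e=np.array(e)
    if len(e)>5: A=fitedge(e[:,0],e[:,1]); print(sg,len(e),e[:,0].min(),e[:,0].max(),np.polyval(A,[0,.05,.2]).round(4))
E
```

```text
(no output)
```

View pics/w3.png

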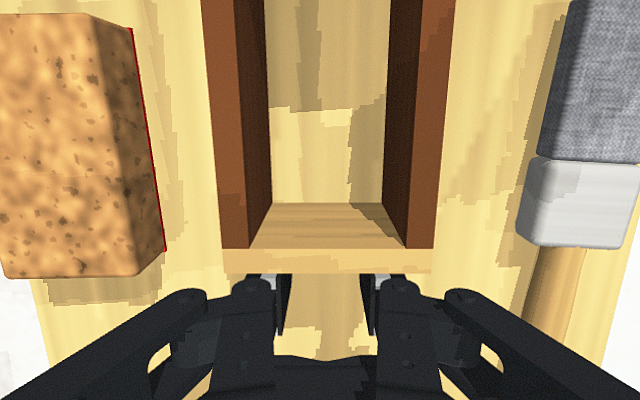

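The fingers press squarely on the near panel (row ≈260) and the drawer runs straight. The rails are still out of view. Continuing straight in.

play_rows(
  rows=[0, -0.2, 0, 0, 0, 0, -0.3, 0, -0.2, 0, 0, 0, 0, -0.3, 0, -0.2, 0, 0, 0, 0, -0.3, 0, -0.2, 0, 0, 0, 0, -0.3],
)

```text
time_s: 6.22
tool_pos: [0.5383, -0.1612, 0.0377]
ee_rot: [0.999, -0.038, -0.0, 0.002]
contact_force: [0.1, -1.4, 0.9]
gripper_width: 0.0297
```

```bash
cat >> h.py <<'E'
def rails():
    im,P,p=cloud("wrist"); L=lane(P); s,l,z=L[...,0],L[...,1],P[...,2]
    m=(abs(z-.03)<.003)&(abs(abs(l)-.05)<.012)&(s>-.01)
    for sg in(-1,1):
        e=[]
        for v in range(400):
            k=np.where(m[v]&(l[v]*sg>0))[0]
            if len(k)>4: kk=k[-1] if sg<0 else k[0]; e.append([s[v,kk],l[v,kk]])
        e=np.array(e)
        if len(e)>5: A=fitedge(e[:,0],e[:,1]); print("rail",sg,len(e),e[:,0].min().round(3),e[:,0].max().round(3),"inner l at s=0,.1",np.polyval(A,[0,.1]).round(4))
E
python3 -c "
from h import *
now();meas();rails()" | sed '3d;5d'
```

```text
t6.22 [ 0.5383 -0.1612  0.0377] z [-5.0e-04 -3.1e-03 -1.0e+00] yaw(-y)deg 85.66 F [ 0.1 -1.4  0.9] w 0.0297 [-0.17  0.59  0.51  1.95 -0.43  0.71  0.52]
lane [-0.106  -0.0008]
shift rows [0. 0. 0.] turn rows [ 0.03  0.   -0.01]
tcp lane s,l [-0.106  -0.0008]
side -1 slope deg -0.06 l at near/far s [-0.0353 -0.0354] -0.095 -0.013
side 1 slope deg -0.06 l at near/far s [0.0344 0.0343] -0.095 -0.013
near end s -0.0950 l -0.0004 heading(face) 0.12 deg, width 0.0697 -> far s 0.0250 l -0.0002  (stop .202)
```

play_rows(
  rows=[0.005, -0.2, 0, 0, 0, 0, -0.3, 0, -0.2, 0, 0, 0, 0, -0.3, 0, -0.2, 0, 0, 0, 0, -0.3, 0, -0.2, 0, 0, 0, 0, -0.3, 0, -0.2, 0, 0, 0, 0, -0.3, 0, -0.2, 0, 0, 0, 0, -0.3],
)

```text
time_s: 6.82
tool_pos: [0.5425, -0.1097, 0.0378]
ee_rot: [0.999, -0.038, 0.0, 0.002]
contact_force: [-0.8, -3.3, 1.3]
gripper_width: 0.0301
```

```bash
python3 -c "
from h import *
now();meas();rails()" | sed '3d;5d'
```

```text
t6.82 [ 0.5425 -0.1097  0.0378] z [-1.0e-04 -3.8e-03 -1.0e+00] yaw(-y)deg 85.65 F [-0.8 -3.3  1.3] w 0.0301 [-0.27  0.58  0.51  1.97 -0.43  0.7   0.43]
lane [-0.0544 -0.0004]
shift rows [0. 0. 0.] turn rows [ 0.04 -0.   -0.02]
tcp lane s,l [-0.0544 -0.0004]
side -1 slope deg 0.0 l at near/far s [-0.0349 -0.0349] -0.044 0.039
side 1 slope deg -0.06 l at near/far s [0.0349 0.0348] -0.044 0.039
near end s -0.0434 l -0.0000 heading(face) 0.11 deg, width 0.0698 -> far s 0.0766 l 0.0002  (stop .202)
rail -1 138 -0.0 0.051 inner l at s=0,.1 [-0.0488 -0.0485]
rail 1 139 -0.001 0.051 inner l at s=0,.1 [0.0491 0.0485]
```

Inner rail edges are hidden behind the drawer's rim in this view, so I'm using the rails' outer edges (should be ±56) as a centring check.

```bash
python3 - <<'E'
from h import *
im,P,p=cloud("wrist"); L=lane(P); s,l,z=L[...,0],L[...,1],P[...,2]
m=(abs(z-.03)<.003)&(abs(abs(l)-.05)<.012)
for lo,hi in((0,.025),(.025,.05)):
    k=m&(s>lo)&(s<hi); print([np.percentile(l[k&(l*g>0)],[1,99]).round(4) for g in(-1,1)])
E
```

```text
[array([-0.0561, -0.0485]), array([0.0486, 0.0554])]
[array([-0.0619, -0.0485]), array([0.0485, 0.0554])]
```

play_rows(
  rows=[0, -0.2, 0, 0, 0, 0, -0.3, 0, -0.2, 0, 0, 0, -0.01, -0.3, 0, -0.2, 0, 0, 0, 0, -0.3, 0, -0.2, 0, 0, 0, 0, -0.3],
)

```text
time_s: 7.3
tool_pos: [0.5447, -0.0781, 0.0378]
ee_rot: [0.999, -0.039, 0.0, 0.002]
contact_force: [0.3, -3.4, 2.1]
gripper_width: 0.0297
```

```bash
python3 -c "
from h import *
now();meas()" | sed '3d;5d'
```

```text
t7.30 [ 0.5447 -0.0781  0.0378] z [ 0.    -0.005 -1.   ] yaw(-y)deg 85.57 F [ 0.3 -3.4  2.1] w 0.0297 [-0.33  0.58  0.52  1.98 -0.43  0.69  0.37]
lane [-0.0227 -0.0005]
shift rows [0. 0. 0.] turn rows [ 0.05 -0.   -0.03]
tcp lane s,l [-0.0227 -0.0005]
side -1 slope deg -0.02 l at near/far s [-0.0347 -0.0347] -0.012 0.071
side 1 slope deg 0.04 l at near/far s [0.0349 0.035 ] -0.012 0.071
near end s -0.0117 l 0.0001 heading(face) 0.27 deg, width 0.0697 -> far s 0.1083 l 0.0007  (stop .202)
```

play_rows(
  rows=[0, -0.2, 0, 0.01, 0, -0.01, -0.3, 0, -0.2, 0, 0.01, 0, -0.01, -0.3, 0, -0.2, 0, 0.01, 0, -0.01, -0.3, 0, -0.2, 0, 0, 0, -0.01, -0.3, 0, -0.2, 0, 0, 0, -0.01, -0.3, 0, -0.2, 0, 0, 0, 0, -0.3, 0, -0.2, 0, 0, 0, 0, -0.3],
)

```text
time_s: 7.93
tool_pos: [0.5491, -0.0153, 0.0376]
ee_rot: [0.999, -0.035, -0.0, 0.001]
contact_force: [-0.7, -2.6, 0.7]
gripper_width: 0.03
```

```bash
cat >> h.py <<'E'
def stop():
    im,P,p=cloud("wrist"); L=lane(P); k=(abs(P[...,2]-.062)<.003)&(L[...,0]>.15)&(abs(L[...,1])<.1)
    print("stop top s range",k.sum(),np.percentile(L[k][:,0],[.5,2,50,99]).round(4) if k.sum()>20 else "")
E
python3 -c "
from h import *
now();meas();stop()" | sed '3d;5d'
```

```text
t7.93 [ 0.5491 -0.0153  0.0376] z [-1.e-04 -1.e-03 -1.e+00] yaw(-y)deg 85.97 F [-0.7 -2.6  0.7] w 0.03 [-0.45  0.58  0.51  1.98 -0.43  0.69  0.27]
lane [ 0.0403 -0.0008]
shift rows [0. 0. 0.] turn rows [0.01 0.   0.04]
tcp lane s,l [ 0.0403 -0.0008]
side -1 slope deg -0.38 l at near/far s [-0.0351 -0.0357] 0.051 0.133
side 1 slope deg -0.31 l at near/far s [0.0346 0.0341] 0.051 0.134
near end s 0.0512 l -0.0003 heading(face) -0.26 deg, width 0.0697 -> far s 0.1712 l -0.0008  (stop .202)
stop top s range 0
```

play_rows(
  rows=[0, -0.2, 0, 0, 0, 0.01, -0.3, 0, -0.2, 0, 0, 0, 0.01, -0.3, 0, -0.13, 0, 0, 0, 0, -0.3],
)

```text
time_s: 8.28
tool_pos: [0.5505, 0.0072, 0.0375]
ee_rot: [0.999, -0.036, -0.0, 0.001]
contact_force: [-0.2, -2.8, 1.0]
gripper_width: 0.0296
```

```bash
python3 -c "
from h import *
now();meas('w4.png');stop()" | sed '3d;5d'
```

```text
t8.28 [0.5505 0.0072 0.0375] z [-4.e-04 -1.e-03 -1.e+00] yaw(-y)deg 85.86 F [-0.2 -2.8  1. ] w 0.0296 [-0.49  0.58  0.52  1.97 -0.43  0.7   0.23]
lane [ 0.0628 -0.001 ]
shift rows [0. 0. 0.] turn rows [0.01 0.   0.02]
tcp lane s,l [ 0.0628 -0.001 ]
side -1 slope deg -0.21 l at near/far s [-0.0352 -0.0356] 0.073 0.156
side 1 slope deg -0.24 l at near/far s [0.0345 0.0341] 0.074 0.157
near end s 0.0738 l -0.0004 heading(face) -0.20 deg, width 0.0697 -> far s 0.1938 l -0.0008  (stop .202)
stop top s range 1953 [0.15   0.1502 0.155  0.1599]
```

View pics/w4.png

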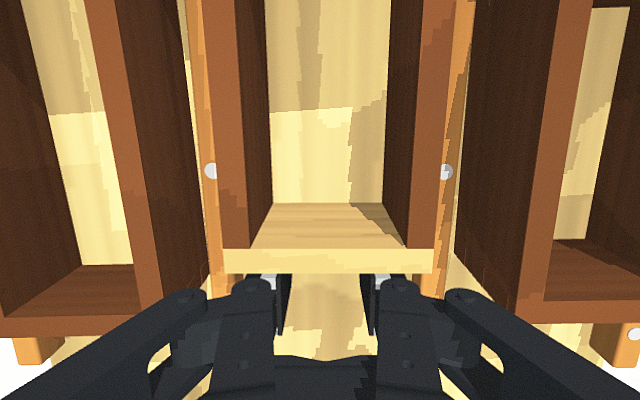

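The drawer is centred between the rails (rail tops show on both sides at u≈207 and 450), with about 8 mm left. Taking small steps and watching the force.

play_rows(
  rows=[0.005, -0.08, 0, 0, 0, 0, -0.3, 0, -0.08, 0, 0, 0, 0, -0.3],
)

```text
time_s: 8.55
tool_pos: [0.551, 0.0139, 0.0374]
ee_rot: [0.999, -0.036, -0.0, 0.0]
contact_force: [-0.5, -3.4, 0.8]
gripper_width: 0.0297
```

play_rows(
  rows=[0, -0.07, 0, 0, 0, 0, -0.3],
)

```text
time_s: 8.63
tool_pos: [0.5509, 0.0149, 0.0375]
ee_rot: [0.999, -0.036, -0.0, 0.002]
contact_force: [-1.8, -13.6, 3.4]
gripper_width: 0.0299
```

play_rows(
  rows=[0, -0.07, 0, 0, 0, 0, -0.3],
)

```text
time_s: 8.72
tool_pos: [0.5507, 0.0149, 0.0375]
ee_rot: [0.999, -0.037, -0.001, 0.003]
contact_force: [-2.6, -11.3, 3.3]
gripper_width: 0.0299
```

```bash
python3 -c "
from h import *
now();meas()" | sed '3d;5d'
```

```text
t8.72 [0.5507 0.0149 0.0375] z [-0.0017 -0.0062 -1.    ] yaw(-y)deg 85.71 F [ -2.6 -11.3   3.3] w 0.0299 [-0.51  0.58  0.52  1.97 -0.43  0.7   0.2 ]
lane [ 0.0704 -0.0015]
shift rows [0. 0. 0.] turn rows [ 0.06  0.01 -0.01]
tcp lane s,l [ 0.0704 -0.0015]
side -1 slope deg -0.13 l at near/far s [-0.0355 -0.0357] 0.081 0.164
side 1 slope deg -0.08 l at near/far s [0.0342 0.0341] 0.081 0.164
near end s 0.0813 l -0.0007 heading(face) -0.07 deg, width 0.0697 -> far s 0.2013 l -0.0008  (stop .202)
```

Force jumped to 13 N and motion stopped at far s=0.2013, so the drawer is seated on the stop. Backing straight out, then lifting.

play_rows(
  rows=[0, 0.15, 0, 0, 0, 0, -0.3, 0, 0.3, 0, 0, 0, 0, -0.3, 0, 0.4, 0, 0, 0, 0, -0.3, 0, 0.4, 0, 0, 0, 0, -0.3, 0, 0.2, -0.4, 0, 0, 0, -0.3, 0, 0, -0.8, 0, 0, 0, -0.3, 0, 0, -0.8, 0, 0, 0, -0.3, 0, 0, -0.8, 0, 0, 0, -0.3, 0, 0, -0.8, 0, 0, 0, -0.3, 0, 0, -0.8, 0, 0, 0, -0.3],
)

```text
time_s: 9.6
tool_pos: [0.5402, -0.0479, 0.2126]
ee_rot: [0.999, -0.039, -0.009, 0.002]
contact_force: [1.4, 0.5, 0.0]
gripper_width: 0.0297
```

```bash
python3 -c "
from h import *
now();meas('w5.png')
im,P,p=cloud('wrist'); L=lane(P); k=(abs(P[...,2]-.062)<.003)&(L[...,0]>.19)&(abs(L[...,1])<.03); print('stop',np.percentile(L[k][:,0],[1,5,95]) if k.sum()>20 else k.sum())
im,d=env.snapshot('scene'); save('sc5.png',cv2.resize(im[170:290,185:395],None,fx=3.8,fy=3.8,interpolation=cv2.INTER_CUBIC))"
```

```text
t9.60 [ 0.5402 -0.0479  0.2126] z [-0.019  -0.0039 -0.9998] yaw(-y)deg 85.58 F [1.4 0.5 0. ] w 0.0297 [-0.53  0.34  0.67  1.84 -0.23  1.06  0.16]
lane [ 0.0071 -0.0072]
t9.60 [ 0.5402 -0.0479  0.2126] z [-0.019  -0.0039 -0.9998] yaw(-y)deg 85.58 F [1.4 0.5 0. ] w 0.0297 [-0.53  0.34  0.67  1.84 -0.23  1.06  0.16]
shift rows [0. 0. 0.] turn rows [ 0.05  0.18 -0.03]
t9.60 [ 0.5402 -0.0479  0.2126] z [-0.019  -0.0039 -0.9998] yaw(-y)deg 85.58 F [1.4 0.5 0. ] w 0.0297 [-0.53  0.34  0.67  1.84 -0.23  1.06  0.16]
tcp lane s,l [ 0.0071 -0.0072]
side -1 slope deg -0.2 l at near/far s [-0.0351 -0.0353] 0.082 0.142
side 1 slope deg -0.14 l at near/far s [0.0339 0.0338] 0.081 0.141
near end s 0.0816 l -0.0006 heading(face) 0.17 deg, width 0.0690 -> far s 0.2016 l -0.0002  (stop .202)
stop 0
```

View pics/w5.png

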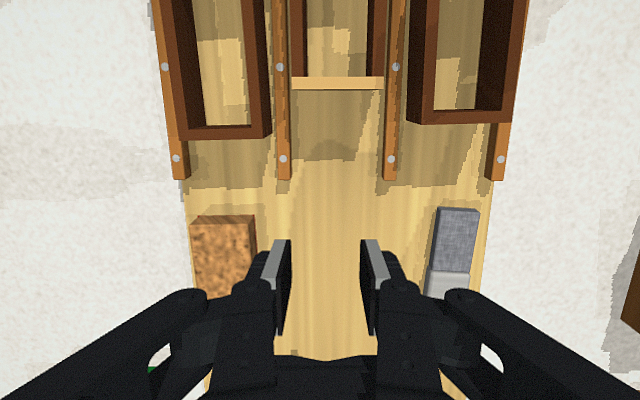

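View pics/sc5.png

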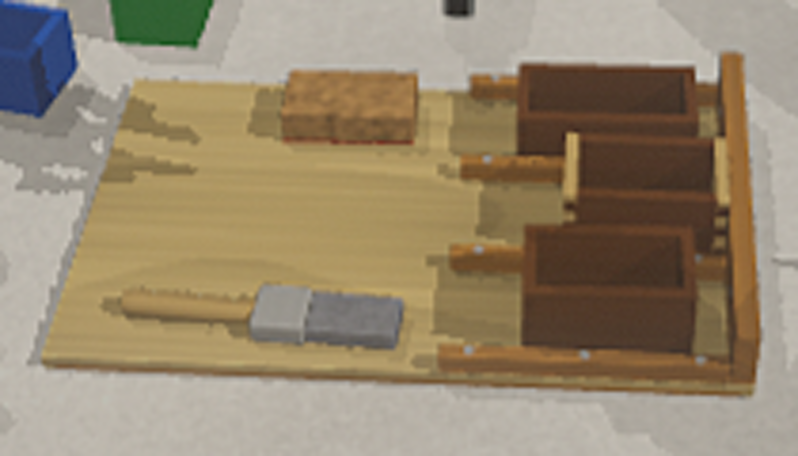

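The wrist view shows the near panel (row ≈83) centred between the rails. The scene view shows the far panel against the stop and all bystanders unmoved. Handing in.

```bash
python3 -c "
from h import *
st(); print(env.sign_off()); st()"
```

```text
t9.75 [ 0.5423 -0.0477  0.2136] z [-0.0132 -0.0028 -0.9999] yaw(-y)deg 85.61 F [-0.3 -0.6 -0.2] w 0.0297 [-0.52  0.34  0.67  1.84 -0.23  1.06  0.16]
the job is handed in; nothing more can be done
None
the job is handed in; nothing more can be done
```

The drawer is in the middle lane with its far end against the back stop, and the job is handed in; no verdict came back. I pushed it with both fingertips, set about 30 mm apart, on its bare near end. The first push squared it to the lane, a slight slant centred it before the mouth, and it then went straight in. After that I backed the fingers out and lifted away, at about 10 s.

**Last checks:**
- **Stop:** The far end works out at 201.6 mm past the mouth, with the stop at 202 mm by the given size. The push force jumped from about 3 to 13 N there. The stop's own face never showed in the close views, so I went by the force jump and the scene picture.
- **Centring and heading:** The drawer is less than 1 mm off the centre line and about 0.2° off the lane's direction.
- **Rails:** The rails' inner edges were hidden by the drawer in the close views. I checked centring by their outer edges instead, which came out at −56.1 and +55.4 mm against an expected ±56. One reading on the left side was polluted (−61.9 mm), so I set it aside.
- **Other objects:** Those on the board look unmoved in the scene picture. That crop leaves out the tin, mallet and glue bottle, but the arm did not work close to them at low height.

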